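# Open the ratchet glass holder on the dry bar

### The job

The sliding jaw of the ratchet glass holder on the worktop is locked part-way along its bar. Press the red release pad down and, keeping it pressed, push the jaw back along its bar, away from the glasses, until it is fully home against the end foot; then let the release spring up and move clear. The two shot glasses, the jigger and the wine stopper must stay standing where they are.

Things in the scene. Friction and masses are not known exactly. Their poses are not given: they have to be found in the camera images.
- holder: Ratchet glass holder, fixed to the worktop: an aluminium bar 380 mm long, 24 mm wide, its toothed top 29 mm up, with a black foot (46 mm wide, 40 mm high) at each end. Origin on the worktop below the middle of the bar. The bar runs along the holder's own y axis. Own -y end: fixed jaw plate (52 mm high) that reaches 117 mm to own +x. Own +y end: the foot that the sliding jaw meets when fully open. The glasses stand on the own +x side of the bar, beside the fixed jaw.
- jaw (a joint): Position of the sliding jaw along the bar, m: 0 = fully home (open, against the foot at the holder's +y end); grows as the jaw goes toward the holder's -y end, toward the glasses. Starts at about 0.08 to 0.14. With the release up, a spring pawl in 8 mm teeth stops all motion toward home, after up to 8 mm of play; the jaw can still slide the other way, toward the glasses. With the release down, it slides either way with about 2 N friction and stays where it is left.
- release (a joint): How far the red release pad is pressed down, m: 0 = up, 0.010 = bottom stop. Spring: about 3 N at the start of its travel, 7 N at the bottom. The pawl is clear of the teeth from about 0.006 on. It springs back when let go and then locks the jaw where it is, so it must stay pressed while the jaw is pushed home. While the pad is up it can read up to 0.005 if the pawl rests on a tooth.
- release_top (a point): Centre of the top of the red release pad (36 mm across the bar, 30 mm along it), about 56 mm above the worktop when up; the pad moves straight down and rides on the jaw's carriage. Within 55 mm of it nothing is higher than the pad except the thumb stop and, behind the stop, the brass-headed pawl pin (57 mm high, rising as the pad goes down).
- thumb_stop (a point): Black upright thumb stop on the jaw's carriage, just behind the pad on its home side (holder's +y): a plate 46 mm wide across the bar, 9 mm thick, rising to 85 mm above the worktop. This point is on the face that looks at the pad (facing the holder's -y), 70 mm up; it is 18 mm from the pad's centre. Fingertips that hold the pad down can push against this face.
- shot_glass_1: Clear shot glass, 48 mm wide, 61 mm high, standing in the holder beside the fixed jaw. Origin at the centre of its underside.
- shot_glass_2: Clear shot glass, 48 mm wide, 61 mm high, standing beside the first, on the side of the sliding jaw. Origin at the centre of its underside.
- jigger: Steel double jigger, 47 mm wide, 94 mm high, standing to the left of the holder. Origin at the centre of its underside.
- wine_stopper: Wine stopper standing on its light round cap, 41 mm wide, 56 mm high, to the right of the holder. Origin at the centre of its underside.
There are look-alikes about, which are no part of the job. What is shaped like the shot_glass_2 but purple is not meant.

How it is judged:
By the outcome, as a careful person would: the job done as asked, in the order asked, and still so for the second after the job is handed in, with the robot touching nothing.
It also fails if it takes over 40 s, if anything falls off the work surface, if the arm or the gripper's body presses on something with over 40 N, if the wrist force passes 120 N, or if a joint passes its speed limit or range.

### The arm

A 6-joint arm with a two-finger parallel gripper is mounted at the origin on a cart in front of the work surface, level with it; the furniture and walls round the work are solid. World frame = base frame: x ahead of the robot, y to its left, z up, the work surface at z = 0. Lengths are in m, angles in rad, forces in N, time in s.
With the tool pointing down it reaches from about 0.375 to 0.9 m from the base axis. Payload 3.1 kg.
Tool frame: the origin (TCP) lies between the finger pads; the fingertips stand tip_extent ahead of it and the grasp point (between the pads) lies 5 mm behind it (tip_extent is the distance from the TCP to the fingertips, in m); z points along the fingers, y is the line along which they close (so a half turn about z gives the same grasp; the last joint's range is limited). The gripper opens to 87 mm and grips with 3 to 60 N. Pads are 19 mm wide; open, the fingers measure 117 mm over their backs; the gripper's body (75 mm by 190 mm) begins 51 mm behind the grasp point.
Start: joints at [1.099, 0.527, 1.433, -0, 1.181, -0.178], TCP at [0.181, 0.598, 0.216] pointing down, gripper open.
Joint ranges: [-3.08, 3.08], [-0.75, 2.2], [0.22, 2.44], [-1.43, 4.57], [0, 2.65], [-2.85, 2.85]. Speed limits (rad/s): [2.79, 2.79, 3.14, 3.14, 3.14, 3.14].

### API

Orientations are given as a unit quaternion [w, x, y, z].
In Python, from rig import * gives the robot as it stands.
- The arm moves only by the shell command python3 -m handwheel 'ROWS'. ROWS is JSON, a list of rows, each an object with "jaw": the closure, from 0 (fully open) to 1 (shut); "translation": the shift along the tool's x, y, z in cm, a list of three; "spin": the turn about the tool's z in degrees. In form: [{"jaw": jaw, "translation": [dx, dy, dz], "spin": spin}, ...]. A call has 1 to 12 rows; each row is the pose to reach, as a shift and turn from the pose commanded when the call began, along the tool's axes at that moment; what a row does not reach only later rows make up. A row lasts 1/12 s, in which the tool goes at most 41.7 mm and 7.16 degrees, less where a joint would pass 70% of its speed; a pose out of reach is approached as far as the arm can. A call with a gripper value outside its range is refused whole. The fingers move at their own pace and stop on an object; the grip force is fixed at half the most. Time passes only in rows, so rows that repeat a pose let the fingers close. It gives the time, the measured TCP pose, the force, the opening and the grip force at its end, in the units of the state.
- state(): the state, without advancing time (a new reading comes with each control period).
- read_camera(name): name is "scene" or "top"; returns the picture (420x560x3 uint8, red, green, blue); there is no depth.
- camera_params(name): a dict with "fx", "fy", "cx", "cy" (pixels), "origin" and "attitude" of the camera in the world. Camera axes: x right, y down, z forward; pixel columns grow to the right and rows downward; lengths in m; the calibration is good to about 2 mm. A picture is of the moment at which its call begins. camera_params takes no time and is no camera call.
- finish_job(): hands the job in; it is judged then, once.
The state is a dict: "time": time; "joint_pos": joint angles; "qvel": joint speeds; "tau": joint torques, N m; "tool_pos": TCP position; "ee_rot": TCP orientation; "contact_force": force on the tool from outside, world axes, zero at the start; "moment": the same for the moment, N m; "gripper_width": finger opening in m; "grip_force": force on a finger pad.
Only numpy, scipy, OpenCV 4.12 (cv2) and the standard library are available. Lean on these libraries where they do the work, as an engineer would, in place of code of your own. Each camera call takes 0.05 s, during which the arm holds its last target. There are 200 camera calls.

## Working session

There is one attempt and no reset: what is moved stays moved. The work goes in short steps, Python scripts to look and compute and a shell command to move; the robot and the scene stay as the last step left them, time stands still between calls to the robot, and variables do not carry over. Pictures are saved under pics/ and viewed, at most 10 in all, crops included, and the job is handed in when it is done.

```bash
mkdir -p pics; python3 - <<'E'
from rig import *
import cv2
for n in("scene","top"):
    cv2.imwrite(f"pics/{n}0.png",read_camera(n)[:,:,::-1]); print(n,camera_params(n))
print(state())
E
```

```text
scene {'fx': 454.0107460084682, 'fy': 454.0107460084682, 'cx': 283.42306611453245, 'cy': 210.01123414690971, 'origin': array([-0.30247172, -0.32682497,  0.63114175]), 'attitude': array([-0.44818492,  0.75842853, -0.40877379,  0.23837034])}
top {'fx': 458.7744135233362, 'fy': 458.7744135233362, 'cx': 291.56287930153525, 'cy': 205.95713103573516, 'origin': array([0.26833419, 0.24328115, 1.36255451]), 'attitude': array([-0.05882553,  0.70582456, -0.70239891,  0.07061887])}
{'time': 0.1, 'joint_pos': array([ 1.09849830e+00,  5.28329569e-01,  1.43378078e+00,  3.23301831e-06,
        1.18141700e+00, -1.78555435e-01]), 'qvel': array([-0.00050284, -0.00111252, -0.00244017,  0.00177894,  0.00074145,
        0.00060032]), 'tau': array([-4.82587257e-04, -4.40988958e+01, -1.77151680e+01,  6.34433934e-02,
        5.34910080e-02, -5.45860189e-05]), 'tool_pos': array([0.18065052, 0.59761375, 0.21479422]), 'ee_rot': array([-3.10690851e-04,  1.46344372e-01,  9.89233233e-01, -9.16099765e-04]), 'contact_force': array([ 0.0200349 , -1.13156498,  0.24026027]), 'moment': array([-0.01547117,  0.00361408,  0.04168898]), 'grip_force': 0.0, 'gripper_width': 0.08734657737069808}
```

View pics/scene0.png

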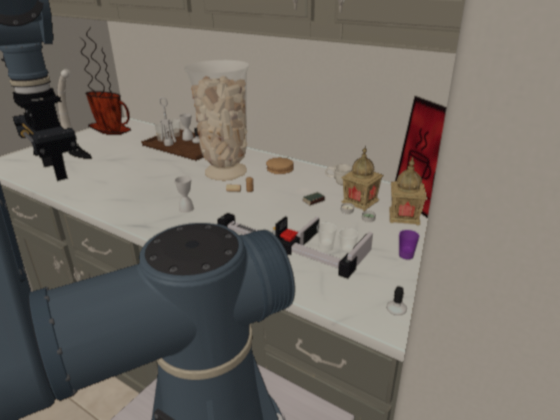

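View pics/top0.png

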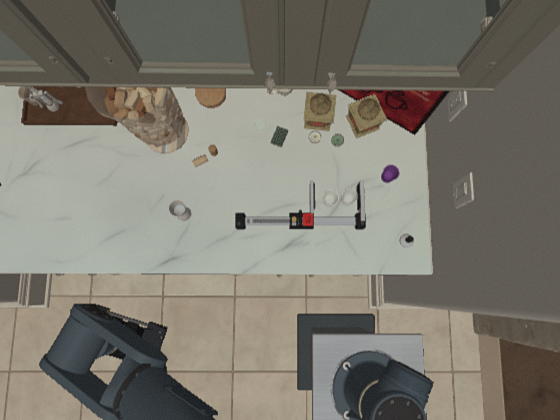

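The top view shows the holder from about (240,220), the home foot, to (361,220), the fixed jaw. The red pad is at about (308,220). Home is to the image left, roughly world +y.

```bash
cat > h.py <<'E'
from rig import *
import cv2, numpy as np
from scipy.spatial.transform import Rotation as R
def rot(q): return R.from_quat(np.r_[q[1:],q[0]])
def px(n,u,v,z):
    c=camera_params(n); d=rot(c["attitude"]).apply([(u-c["cx"])/c["fx"],(v-c["cy"])/c["fy"],1]); o=c["origin"]
    return o+d*(z-o[2])/d[2]
def red(n,im,box):
    x0,y0,x1,y1=box; i=im[y0:y1,x0:x1].astype(int)
    m=(i[...,0]>110)&(i[...,1]<70)&(i[...,2]<70); v,u=np.nonzero(m)
    return u.mean()+x0+0., v.mean()+y0, m.sum(), (u.min()+x0,u.max()+x0,v.min()+y0,v.max()+y0)
E
python3 - <<'E'
from h import *
t=read_camera("top"); r=red("top",t,(280,200,340,240)); print(r, px("top",r[0],r[1],.056))
s=read_camera("scene"); r2=red("scene",s,(260,215,320,255)); print(r2, px("scene",r2[0],r2[1],.056))
g=t[200:240,225:380].astype(int).max(2); m=(g<60).astype('uint8')
n,l,st,ce=cv2.connectedComponentsWithStats(m)
for a,b in zip(st[1:],ce[1:]):
    if a[4]>15: print(a,b+[225,200], px("top",b[0]+225,b[1]+200,.04))
cv2.imwrite("pics/c1.png",cv2.resize(t[170:250,225:385],None,fx=5,fy=5,interpolation=cv2.INTER_CUBIC)[:,:,::-1])
print(rot(state()["ee_rot"]).as_matrix().round(3))
E
```

```text
(np.float64(307.4375), np.float64(219.09375), np.int64(128), (np.int64(303), np.int64(312), np.int64(213), np.int64(225))) [0.47242216 0.17589464 0.056     ]
(np.float64(288.2241379310345), np.float64(234.33620689655172), np.int64(116), (np.int64(281), np.int64(296), np.int64(229), np.int64(240))) [0.46799497 0.17306387 0.056     ]
[133   0   2  10  19] [358.47368421 204.26315789] [0.5199554  0.02468897 0.04      ]
[ 65  11  23  18 183] [298.18579235 221.33333333] [0.46815598 0.20207733 0.04      ]
[ 11  13   9  16 136] [240.08823529 220.45588235] [0.46974363 0.3711859  0.04      ]
[130  13  11  16 101] [358.95049505 222.07920792] [0.46699647 0.02452957 0.04      ]
[[-0.957  0.29  -0.001]
 [ 0.29   0.957 -0.001]
 [ 0.    -0.001 -1.   ]]
```

View pics/c1.png

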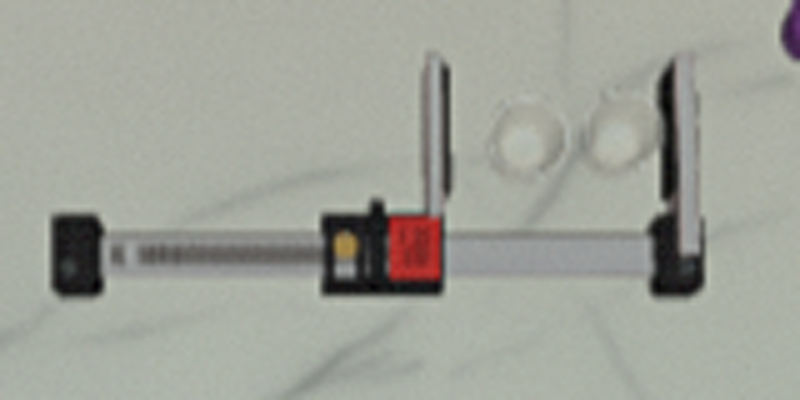

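```bash
python3 -c "
import rig;print([n for n in dir(rig) if n[0]!='_'], getattr(rig,'tip_extent',None))"; python3 -m handwheel '[{"jaw":1,"translation":[-2,-1.6,0],"spin":0},{"jaw":1,"translation":[-5,-4,0],"spin":0},{"jaw":1,"translation":[-8,-6.4,0],"spin":0},{"jaw":1,"translation":[-11,-8.8,0],"spin":0},{"jaw":1,"translation":[-14,-11.2,0],"spin":0},{"jaw":1,"translation":[-17,-13.6,0],"spin":0},{"jaw":1,"translation":[-20,-16,0],"spin":0},{"jaw":1,"translation":[-23,-18.4,0],"spin":0},{"jaw":1,"translation":[-26,-20.8,0],"spin":0},{"jaw":1,"translation":[-29,-23.2,0],"spin":0},{"jaw":1,"translation":[-31,-24.8,0],"spin":0},{"jaw":1,"translation":[-32,-25.6,0],"spin":0}]'
```

```text
['Unreachable', 'camera_params', 'finish_job', 'read_camera', 'state', 'tip_extent'] 0.014
time: 1.2
tool_pos: [0.4152, 0.2578, 0.2157]
ee_rot: [0.001, 0.148, 0.989, -0.0]
contact_force: [0.5, 0.7, -0.6]
gripper_width: 0.015
grip_force: 0.0
```

```bash
python3 -m handwheel '[{"jaw":1,"translation":[-2,-1.6,0],"spin":7},{"jaw":1,"translation":[-4,-3.2,0],"spin":14},{"jaw":1,"translation":[-6,-5,0],"spin":21},{"jaw":1,"translation":[-7.9,-6.35,0],"spin":28},{"jaw":1,"translation":[-7.9,-6.35,0],"spin":35},{"jaw":1,"translation":[-7.9,-6.35,0],"spin":42},{"jaw":1,"translation":[-7.9,-6.35,0],"spin":49},{"jaw":1,"translation":[-7.9,-6.35,0],"spin":56},{"jaw":1,"translation":[-7.9,-6.35,0],"spin":63},{"jaw":1,"translation":[-7.9,-6.35,0],"spin":70},{"jaw":1,"translation":[-7.9,-6.35,0],"spin":73.6},{"jaw":1,"translation":[-7.9,-6.35,0],"spin":73.6}]'; python3 -c "
from h import *
s=state();print(s['joint_pos'],rot(s['ee_rot']).as_matrix().round(3))"
```

```text
time: 2.2
tool_pos: [0.4702, 0.1768, 0.2156]
ee_rot: [-0.0, 0.71, 0.704, -0.0]
contact_force: [-0.7, 0.0, 0.8]
gripper_width: 0.0006
grip_force: 0.0
[1.36867826e-01 3.63580717e-01 1.73500346e+00 2.04981209e-06
 1.04327565e+00 1.45454197e-01] [[ 0.009  1.    -0.   ]
 [ 1.    -0.009 -0.   ]
 [-0.    -0.    -1.   ]]
```

```bash
python3 -m handwheel '[{"jaw":1,"translation":[0,0,2],"spin":0},{"jaw":1,"translation":[0,0,5],"spin":0},{"jaw":1,"translation":[0,0,8],"spin":0},{"jaw":1,"translation":[0,0,10],"spin":0},{"jaw":1,"translation":[0,0,12],"spin":0},{"jaw":1,"translation":[0,0,12.5],"spin":0},{"jaw":1,"translation":[0,0,12.5],"spin":0}]'; python3 - <<'E'
from h import *
t=read_camera("top"); s=read_camera("scene")
a=cv2.resize(s[190:290,210:370],None,fx=5,fy=5,interpolation=cv2.INTER_CUBIC)
cv2.imwrite("pics/c2.png",a[:,:,::-1])
cv2.imwrite("pics/c3.png",cv2.resize(t[170:250,225:385],None,fx=5,fy=5,interpolation=cv2.INTER_CUBIC)[:,:,::-1])
E
```

```text
time: 2.78
tool_pos: [0.4693, 0.1767, 0.0893]
ee_rot: [-0.001, 0.709, 0.705, -0.001]
contact_force: [-0.2, 0.1, 0.6]
gripper_width: 0.0003
grip_force: 0.0
```

View pics/c2.png

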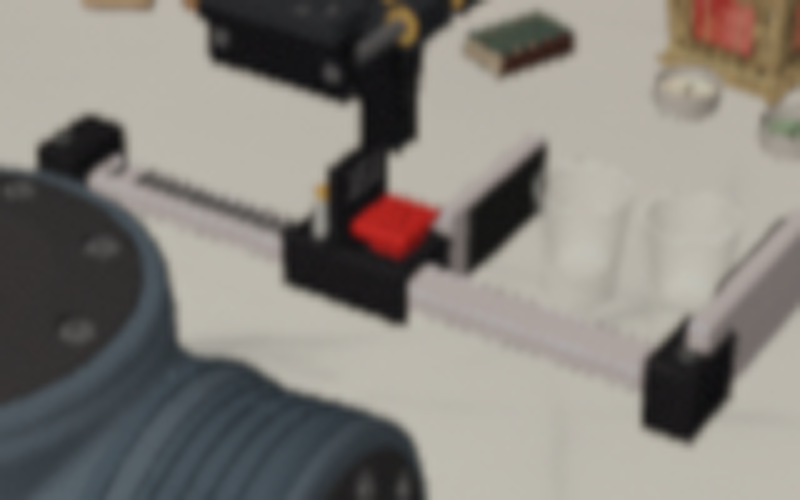

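The finger bottom shows at crop (365–415, 150), i.e. px of about (288,219). The red pad is directly below it and the stop is to its left.

```bash
python3 - <<'E'
from h import *
c=camera_params("scene");o=c["origin"]
def pj(p):
    q=rot(c["attitude"]).inv().apply(np.array(p)-o); return (c["fx"]*q[0]/q[2]+c["cx"],c["fy"]*q[1]/q[2]+c["cy"])
for dx in(-.015,.015):
  for dy in(-.0095,.0095):
    u,v=pj([.4693+dx,.1767+dy,.0753]); print((u-210)*5,(v-190)*5)
print([ (np.array(pj([.470,y,.056]))-[210,190])*5 for y in(.16,.175,.19)])
E
```

```text
385.6974520270879 203.30330107574923
351.9018181905355 191.75989504975135
420.08527179902757 175.6339230068194
386.67575962222656 164.55530830356494
[array([416.51593742, 227.78455588]), array([390.006134  , 218.63612741]), array([363.84961179, 209.60961489])]
```

View pics/c3.png

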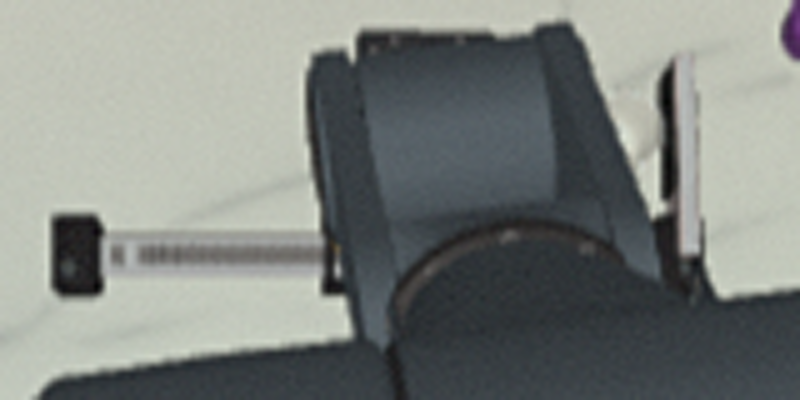

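```bash
python3 - <<'E'
from h import *
s=read_camera("scene")
cv2.imwrite("pics/c4.png",cv2.resize(s[185:245,250:330],None,fx=10,fy=10,interpolation=cv2.INTER_CUBIC)[:,:,::-1])
E
```

```text
(no output)
```

View pics/c4.png

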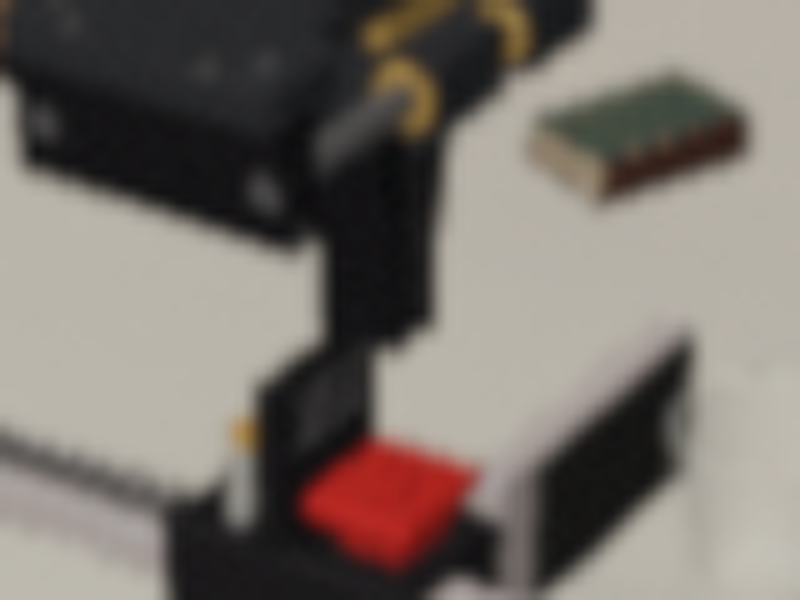

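```bash
python3 - <<'E'
from h import *
for u,v in((280,209.5),(252.5,201),(289.5,219.5),(293,217.5)):
    print(u,v,[px("scene",u,v,z).round(3) for z in(.075,.1,.11,.145,.17)])
E
```

```text
280 209.5 [array([0.53 , 0.238, 0.075]), array([0.493, 0.213, 0.1  ]), array([0.478, 0.203, 0.11 ]), array([0.426, 0.167, 0.145]), array([0.388, 0.142, 0.17 ])]
252.5 201 [array([0.529, 0.325, 0.075]), array([0.492, 0.295, 0.1  ]), array([0.477, 0.284, 0.11 ]), array([0.425, 0.243, 0.145]), array([0.387, 0.213, 0.17 ])]
289.5 219.5 [array([0.501, 0.191, 0.075]), array([0.465, 0.168, 0.1  ]), array([0.451, 0.158, 0.11 ]), array([0.4  , 0.126, 0.145]), array([0.364, 0.103, 0.17 ])]
293 217.5 [array([0.514, 0.189, 0.075]), array([0.477, 0.166, 0.1  ]), array([0.463, 0.157, 0.11 ]), array([0.411, 0.124, 0.145]), array([0.375, 0.101, 0.17 ])]
```

```bash
python3 - <<'E'
from h import *
for u,v in((297,177),(323,176.5)):
    print(u,v,[px("top",u,v,z).round(3) for z in(.145,.17,.2,.22)])
E
python3 -c "
from rig import *;s=state();print(s['joint_pos'],s['tool_pos'])"
```

```text
297 177 [array([0.575, 0.209, 0.145]), array([0.568, 0.209, 0.17 ]), array([0.561, 0.21 , 0.2  ]), array([0.556, 0.211, 0.22 ])]
323 176.5 [array([0.577, 0.138, 0.145]), array([0.57, 0.14, 0.17]), array([0.563, 0.142, 0.2  ]), array([0.558, 0.144, 0.22 ])]
[ 1.36981516e-01  5.62350095e-01  1.84741017e+00 -1.92599357e-05
  7.29691690e-01  1.43958123e-01] [0.47128189 0.1770093  0.09163815]
```

The two views agree sideways: the hand is over the pad. The tips look a bit higher than computed, so I'll go down by force feedback.

```bash
python3 -m handwheel '[{"jaw":1,"translation":[0,0,0.7],"spin":0},{"jaw":1,"translation":[0,0,1.4],"spin":0},{"jaw":1,"translation":[0,0,1.9],"spin":0},{"jaw":1,"translation":[0,0,1.9],"spin":0}]'
```

```text
time: 3.27
tool_pos: [0.4696, 0.1767, 0.0708]
ee_rot: [-0.001, 0.71, 0.704, -0.001]
contact_force: [-0.3, 0.4, 0.3]
gripper_width: 0.0008
grip_force: 0.0
```

```bash
python3 -m handwheel '[{"jaw":1,"translation":[0,0,0.3],"spin":0},{"jaw":1,"translation":[0,0,0.6],"spin":0},{"jaw":1,"translation":[0,0,0.6],"spin":0}]'
```

```text
time: 3.52
tool_pos: [0.4701, 0.1768, 0.0651]
ee_rot: [-0.0, 0.71, 0.704, -0.0]
contact_force: [-0.2, 0.4, 0.4]
gripper_width: 0.0006
grip_force: 0.0
```

```bash
python3 -m handwheel '[{"jaw":1,"translation":[0,0,0.3],"spin":0},{"jaw":1,"translation":[0,0,0.6],"spin":0},{"jaw":1,"translation":[0,0,0.6],"spin":0}]'; python3 - <<'E'
from h import *
s=read_camera("scene");print(red("scene",s,(260,215,320,255)))
cv2.imwrite("pics/c5.png",cv2.resize(s[185:245,250:330],None,fx=10,fy=10,interpolation=cv2.INTER_CUBIC)[:,:,::-1])
E
```

```text
time: 3.77
tool_pos: [0.47, 0.1768, 0.0591]
ee_rot: [-0.0, 0.71, 0.704, -0.0]
contact_force: [0.3, -0.2, -0.1]
gripper_width: 0.0004
grip_force: 0.0
(np.float64(288.1551724137931), np.float64(234.88793103448276), np.int64(116), (np.int64(280), np.int64(296), np.int64(230), np.int64(240)))
```

View pics/c5.png

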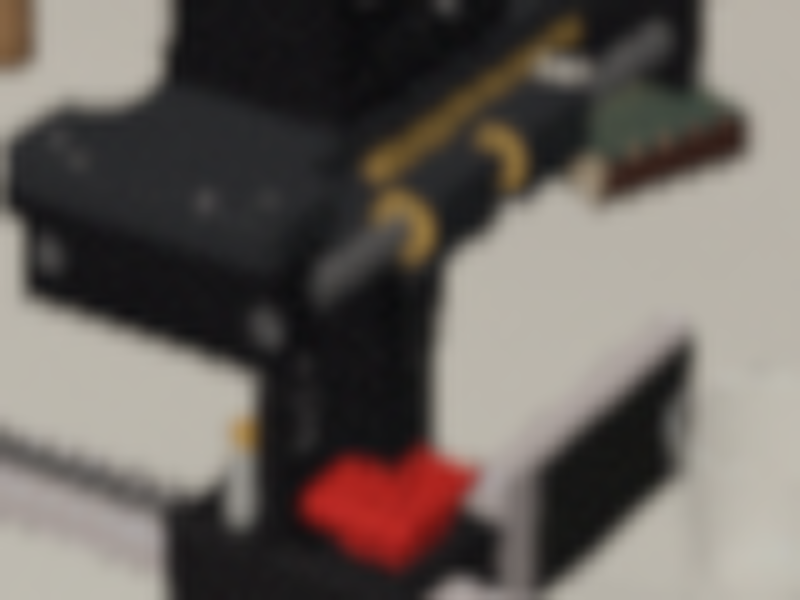

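The finger's near corner is at crop (390,470), and it overlaps the pad's far half in the image. There is no contact force yet, so it is still above the pad.

```bash
python3 -m handwheel '[{"jaw":1,"translation":[0,0,0.3],"spin":0},{"jaw":1,"translation":[0,0,0.6],"spin":0},{"jaw":1,"translation":[0,0,0.8],"spin":0},{"jaw":1,"translation":[0,0,0.8],"spin":0}]'
```

```text
time: 4.15
tool_pos: [0.47, 0.1768, 0.0512]
ee_rot: [-0.0, 0.71, 0.704, -0.0]
contact_force: [-0.5, -0.8, 0.7]
gripper_width: 0.0006
grip_force: 0.0
```

```bash
python3 -m handwheel '[{"jaw":1,"translation":[0,0,0.3],"spin":0},{"jaw":1,"translation":[0,0,0.4],"spin":0},{"jaw":1,"translation":[0,0,0.4],"spin":0}]'
```

```text
time: 4.4
tool_pos: [0.4706, 0.1769, 0.0477]
ee_rot: [0.0, 0.71, 0.704, 0.0]
contact_force: [0.2, -0.0, 3.9]
gripper_width: 0.0008
grip_force: 1.8
```

Contact at about 4 N. Pressing further.

```bash
python3 -m handwheel '[{"jaw":1,"translation":[0,0,0.3],"spin":0},{"jaw":1,"translation":[0,0,0.6],"spin":0},{"jaw":1,"translation":[0,0,0.7],"spin":0},{"jaw":1,"translation":[0,0,0.7],"spin":0}]'; python3 - <<'E'
from h import *
s=read_camera("scene");print(red("scene",s,(260,215,320,255)),state()['contact_force'])
cv2.imwrite("pics/c6.png",cv2.resize(s[185:245,250:330],None,fx=10,fy=10,interpolation=cv2.INTER_CUBIC)[:,:,::-1])
E
```

```text
time: 4.73
tool_pos: [0.4706, 0.1769, 0.0407]
ee_rot: [0.0, 0.71, 0.704, 0.0]
contact_force: [-0.6, -0.3, 6.5]
gripper_width: 0.0005
grip_force: 3.2
(np.float64(288.53521126760563), np.float64(238.35211267605635), np.int64(71), (np.int64(281), np.int64(297), np.int64(234), np.int64(242))) [-1.37104347  0.17515277  6.29048203]
```

View pics/c6.png

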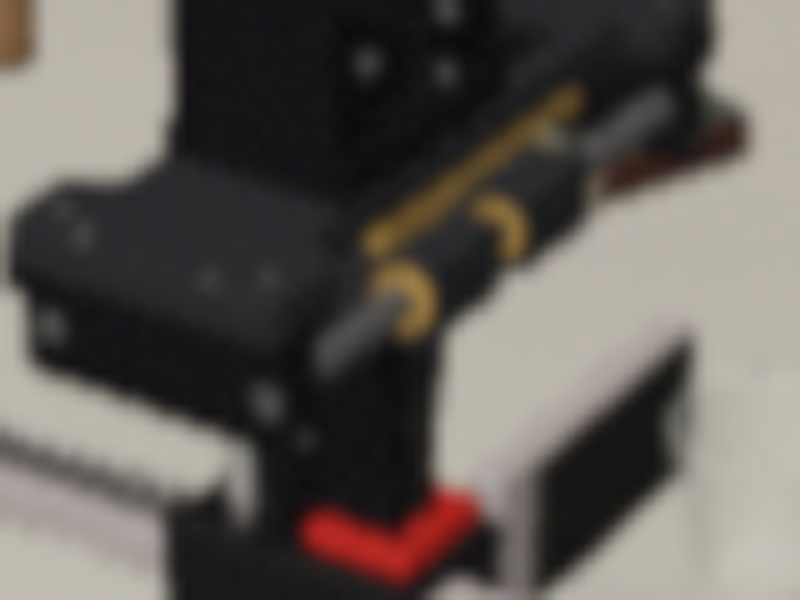

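The pad is well down, with its top around crop (390,530), and the fingers sit on it. Now pushing toward home (+tool x).

```bash
python3 -m handwheel '[{"jaw":1,"translation":[0.2,0,0.05],"spin":0},{"jaw":1,"translation":[0.5,0,0.05],"spin":0},{"jaw":1,"translation":[0.8,0,0.05],"spin":0},{"jaw":1,"translation":[1.2,0,0.05],"spin":0},{"jaw":1,"translation":[1.6,0,0.05],"spin":0},{"jaw":1,"translation":[2.0,0,0.05],"spin":0},{"jaw":1,"translation":[2.4,0,0.05],"spin":0},{"jaw":1,"translation":[2.8,0,0.05],"spin":0},{"jaw":1,"translation":[3,0,0.05],"spin":0}]'
```

```text
time: 5.53
tool_pos: [0.4704, 0.2067, 0.0404]
ee_rot: [0.0, 0.71, 0.705, -0.0]
contact_force: [-0.9, -2.2, 6.2]
gripper_width: 0.0005
grip_force: 3.3
```

```bash
python3 -m handwheel '[{"jaw":1,"translation":[0.3,0,0.05],"spin":0},{"jaw":1,"translation":[0.8,0,0.05],"spin":0},{"jaw":1,"translation":[1.4,0,0.05],"spin":0},{"jaw":1,"translation":[2,0,0.05],"spin":0},{"jaw":1,"translation":[2.6,0,0.05],"spin":0},{"jaw":1,"translation":[3.2,0,0.05],"spin":0},{"jaw":1,"translation":[3.8,0,0.05],"spin":0},{"jaw":1,"translation":[4.4,0,0.05],"spin":0},{"jaw":1,"translation":[5,0,0.05],"spin":0},{"jaw":1,"translation":[5.6,0,0.05],"spin":0},{"jaw":1,"translation":[6.2,0,0.05],"spin":0},{"jaw":1,"translation":[6.5,0,0.05],"spin":0}]'; python3 - <<'E'
from h import *
s=read_camera("scene");print(red("scene",s,(200,180,320,255)))
cv2.imwrite("pics/c7.png",cv2.resize(s[165:265,200:360],None,fx=5,fy=5,interpolation=cv2.INTER_CUBIC)[:,:,::-1])
E
```

```text
time: 6.53
tool_pos: [0.47, 0.2717, 0.0398]
ee_rot: [-0.0, 0.71, 0.705, -0.001]
contact_force: [-3.3, -2.1, 6.2]
gripper_width: 0.0005
grip_force: 3.4
(np.float64(256.4923076923077), np.float64(227.58461538461538), np.int64(65), (np.int64(249), np.int64(265), np.int64(224), np.int64(231)))
```

View pics/c7.png

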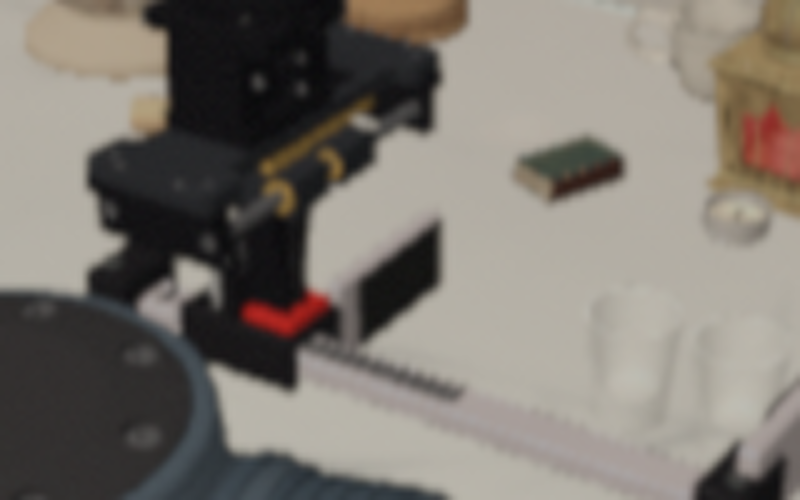

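The jaw has moved with the hand, and the carriage is now close to the home foot (crop (185,320) against (150,290)). The glasses are standing undisturbed.

```bash
python3 -m handwheel '[{"jaw":1,"translation":[0.3,-0.05,0.05],"spin":0},{"jaw":1,"translation":[0.7,-0.08,0.05],"spin":0},{"jaw":1,"translation":[1.1,-0.1,0.05],"spin":0},{"jaw":1,"translation":[1.5,-0.1,0.05],"spin":0},{"jaw":1,"translation":[1.8,-0.1,0.05],"spin":0},{"jaw":1,"translation":[2.0,-0.1,0.05],"spin":0},{"jaw":1,"translation":[2.0,-0.1,0.05],"spin":0}]'
```

```text
time: 7.17
tool_pos: [0.4698, 0.2919, 0.0395]
ee_rot: [-0.0, 0.71, 0.705, -0.0]
contact_force: [-2.1, -0.5, 7.3]
gripper_width: 0.0005
grip_force: 3.5
```

```bash
python3 -m handwheel '[{"jaw":1,"translation":[0.2,0,0],"spin":0},{"jaw":1,"translation":[0.4,0,0],"spin":0},{"jaw":1,"translation":[0.5,0,0],"spin":0},{"jaw":1,"translation":[0.5,0,0],"spin":0}]'
```

```text
time: 7.5
tool_pos: [0.4698, 0.2966, 0.0395]
ee_rot: [-0.0, 0.71, 0.705, -0.001]
contact_force: [-1.9, -1.2, 6.8]
gripper_width: 0.0005
grip_force: 3.5
```

```bash
python3 -m handwheel '[{"jaw":1,"translation":[0.2,0,0],"spin":0},{"jaw":1,"translation":[0.3,0,0],"spin":0},{"jaw":1,"translation":[0.3,0,0],"spin":0}]'
```

```text
time: 7.75
tool_pos: [0.4698, 0.2996, 0.0395]
ee_rot: [-0.0, 0.71, 0.705, -0.001]
contact_force: [-1.9, -1.5, 6.6]
gripper_width: 0.0006
grip_force: 3.5
```

```bash
python3 -m handwheel '[{"jaw":1,"translation":[0.2,0,0],"spin":0},{"jaw":1,"translation":[0.3,0,0],"spin":0},{"jaw":1,"translation":[0.3,0,0],"spin":0}]'
```

```text
time: 8.0
tool_pos: [0.4697, 0.3025, 0.0395]
ee_rot: [-0.0, 0.71, 0.705, -0.001]
contact_force: [-1.0, -1.2, 6.2]
gripper_width: 0.0006
grip_force: 3.6
```

```bash
python3 -m handwheel '[{"jaw":1,"translation":[0.2,0,0],"spin":0},{"jaw":1,"translation":[0.3,0,0],"spin":0},{"jaw":1,"translation":[0.3,0,0],"spin":0}]'
```

```text
time: 8.25
tool_pos: [0.4698, 0.3048, 0.0395]
ee_rot: [0.0, 0.709, 0.705, -0.001]
contact_force: [-1.0, -3.6, 7.6]
gripper_width: 0.0008
grip_force: 3.8
```

```bash
python3 -m handwheel '[{"jaw":1,"translation":[0.2,0,0],"spin":0},{"jaw":1,"translation":[0.3,0,0],"spin":0},{"jaw":1,"translation":[0.3,0,0],"spin":0},{"jaw":1,"translation":[0.3,0,0],"spin":0}]'
```

```text
time: 8.58
tool_pos: [0.4701, 0.3077, 0.0395]
ee_rot: [0.0, 0.709, 0.705, -0.001]
contact_force: [-0.6, -4.4, 7.2]
gripper_width: 0.0007
grip_force: 3.5
```

```bash
python3 -m handwheel '[{"jaw":1,"translation":[0.2,0,0],"spin":0},{"jaw":1,"translation":[0.3,0,0],"spin":0},{"jaw":1,"translation":[0.3,0,0],"spin":0},{"jaw":1,"translation":[0.3,0,0],"spin":0}]'
```

```text
time: 8.92
tool_pos: [0.4702, 0.3092, 0.0395]
ee_rot: [0.001, 0.709, 0.705, -0.002]
contact_force: [0.2, -10.1, 7.0]
gripper_width: 0.0006
grip_force: 7.7
```

```bash
python3 -m handwheel '[{"jaw":1,"translation":[0.2,0,0],"spin":0},{"jaw":1,"translation":[0.3,0,0],"spin":0},{"jaw":1,"translation":[0.3,0,0],"spin":0},{"jaw":1,"translation":[0.3,0,0],"spin":0}]'; python3 - <<'E'
from h import *
s=read_camera("scene");print(red("scene",s,(200,180,320,255)))
cv2.imwrite("pics/c8.png",cv2.resize(s[185:245,205:285],None,fx=10,fy=10,interpolation=cv2.INTER_CUBIC)[:,:,::-1])
E
```

```text
time: 9.25
tool_pos: [0.4702, 0.3092, 0.0395]
ee_rot: [0.002, 0.708, 0.706, -0.004]
contact_force: [1.9, -19.3, 10.3]
gripper_width: 0.0006
grip_force: 14.0
(np.float64(246.53030303030303), np.float64(223.65151515151516), np.int64(66), (np.int64(239), np.int64(254), np.int64(220), np.int64(227)))
```

View pics/c8.png

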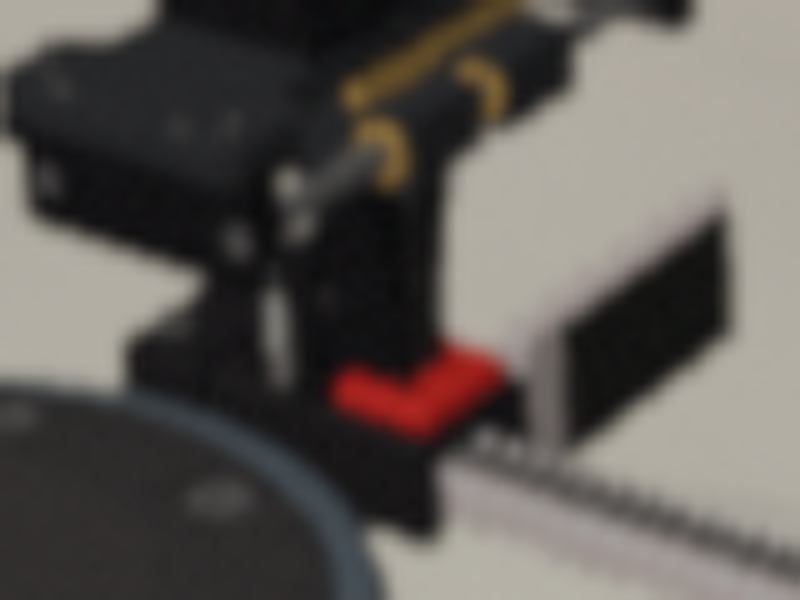

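Hard stop: the force rose to 19 N with no further motion, and the carriage sits against the foot at crop (230,340). Easing the push but keeping it lightly homeward, then lifting.

```bash
python3 -m handwheel '[{"jaw":1,"translation":[-0.2,0,0],"spin":0},{"jaw":1,"translation":[-0.35,0,0],"spin":0},{"jaw":1,"translation":[-0.35,0,0],"spin":0}]'
```

```text
time: 9.55
tool_pos: [0.4702, 0.3092, 0.0395]
ee_rot: [0.001, 0.709, 0.705, -0.001]
contact_force: [0.3, -6.6, 7.9]
gripper_width: 0.0005
grip_force: 6.3
```

```bash
python3 -m handwheel '[{"jaw":1,"translation":[0,0,-0.4],"spin":0},{"jaw":1,"translation":[0,0,-0.8],"spin":0},{"jaw":1,"translation":[0,0,-1.2],"spin":0},{"jaw":1,"translation":[-0.4,0,-1.6],"spin":0},{"jaw":1,"translation":[-0.5,0,-2.2],"spin":0},{"jaw":1,"translation":[-0.5,0,-4],"spin":0},{"jaw":1,"translation":[-0.5,0,-7],"spin":0},{"jaw":1,"translation":[-0.5,0,-10],"spin":0},{"jaw":1,"translation":[-0.5,0,-13],"spin":0},{"jaw":1,"translation":[-0.5,0,-15],"spin":0},{"jaw":1,"translation":[-0.5,0,-16],"spin":0}]'
```

```text
time: 10.47
tool_pos: [0.4717, 0.3073, 0.2025]
ee_rot: [0.001, 0.71, 0.704, 0.003]
contact_force: [1.0, 0.8, 0.0]
gripper_width: 0.0009
grip_force: 0.0
```

```bash
python3 -m handwheel '[{"jaw":1,"translation":[3,0,0],"spin":0},{"jaw":1,"translation":[6,0,0],"spin":0},{"jaw":1,"translation":[9,0,0],"spin":0},{"jaw":1,"translation":[12,0,0],"spin":0},{"jaw":1,"translation":[15,0,0],"spin":0},{"jaw":1,"translation":[17,0,0],"spin":0},{"jaw":1,"translation":[18,0,0],"spin":0},{"jaw":1,"translation":[18,0,0],"spin":0}]'; python3 - <<'E'
from h import *
t=read_camera("top");s=read_camera("scene")
r=red("top",t,(240,190,340,240)); print(r,px("top",r[0],r[1],.056),red("scene",s,(200,180,320,255)))
cv2.imwrite("pics/c9.png",np.vstack([cv2.resize(t[165:250,160:420],None,fx=3,fy=3),cv2.resize(s[160:270,160:420],None,fx=3,fy=3)])[:,:,::-1])
E
```

```text
time: 11.13
tool_pos: [0.4709, 0.4881, 0.1979]
ee_rot: [-0.0, 0.709, 0.705, -0.0]
contact_force: [0.5, -0.7, 0.3]
gripper_width: 0.0009
grip_force: 0.0
(np.float64(263.4375), np.float64(219.09375), np.int64(128), (np.int64(259), np.int64(268), np.int64(213), np.int64(225))) [0.47166718 0.30264205 0.056     ] (np.float64(245.84158415841586), np.float64(219.75247524752476), np.int64(101), (np.int64(239), np.int64(254), np.int64(215), np.int64(225)))
```

View pics/c9.png

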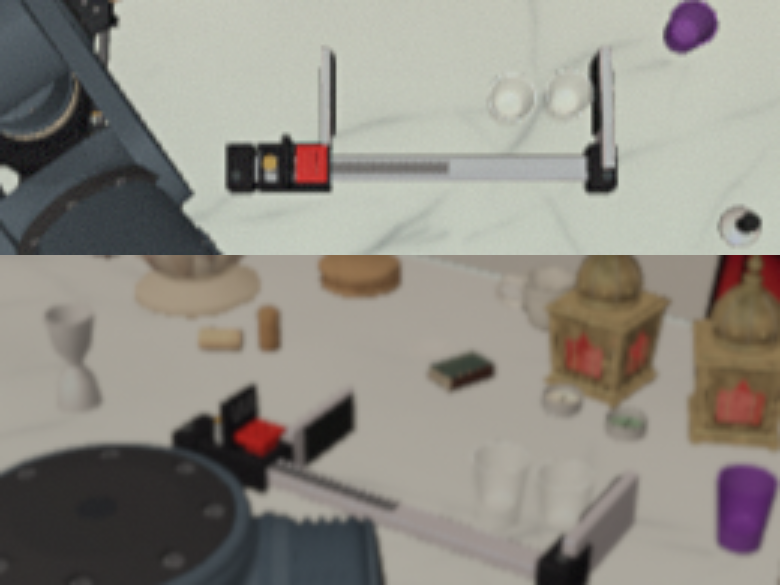

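The carriage is against the home foot (red pad at top px (263,219)), the pad is up, and the glasses, jigger and stopper are all standing. The arm is clear.

```bash
python3 -c "
from rig import *;print(finish_job())"
```

```text
the job is handed in; nothing more can be done
None
```

The job is handed in: the jaw was pushed home against the end foot with the release held down, the release then sprang back up, the arm moved clear, and both glasses, the jigger and the stopper were still standing in the last pictures.

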